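# Move the pinch-tab cover onto the full case

## Task

The case full of pegs in the wooden tray stands open, and its cover is still clipped on the empty case. Pinch the cover's two side tabs together until both catches let go, lift the cover off, and clip it onto the full case so that it lies fully down and both tabs have sprung back out under the lips. Be gentle with the plastic: squeeze the tabs only lightly, never tug on the cover while it is caught, never ram or press it hard against a case or its thin end wall, and leave the other things on the table alone.

Things in the scene. Friction and masses are not known exactly. Their poses are not given: they have to be found in the camera images.
- cover: Grey plastic cover, 90 to 160 g: plate 114 (x) x 68 (y) x 4 mm; origin: centre of the plate's underside, z up. Same after a half turn. On top two finger tabs stand at opposite sides (y = +28 and -28 mm), with a fixed block 34 x 23 mm, 22 mm high, between them. Clipped on, it has about 1.5 mm of play up and sideways. Pulling or pressing it on a case with over 35 N may break it.
- tab_a_pad (a point): Middle of the outer face of the tab at the cover's +y side, at rest at x 0, y 28, z 18 mm in the cover's frame; axes as the cover's. The tab's pad is 22 mm wide along x and reaches from 4 mm (the plate's top) to 32 mm above the cover's origin. 56 mm over both outer faces at rest, 42 mm fully pinched. A tab may crack if squeezed with over 60 N.
- tab_b_pad (a point): The same for the tab at the cover's -y side (y = -28 mm).
- tab_a (a joint): Inward travel of tab_a, straight towards the cover's middle: 0 sprung out, 0.007 m fully pinched. A spring returns it: 4 N starts it, 8.5 N takes it to its stop. On a case the hook is clear of the lip from about 0.005 when the cover sits centrally, 0.006 when pushed aside. Both tabs must be clear to take the cover off or put it on (the hooks have no ramp).
- tab_b (a joint): The same for tab_b.
- hook_a (a point): Lowest outer edge of tab_a's outward hook, below the plate: at rest y 29.5, z -9.5 mm in the cover's frame (y 22.5 fully pinched); tab_b mirrors it. The hook's top is at z -5.5 mm. Four tapered round locating feet near the plate's corners reach to z -8 mm and span 104 (x) x 47 mm (y).
- empty_case: Empty white case, fixed, wearing the cover at first. Origin: centre of its underside, x along its length. 116 (x) x 72 (y) mm, rim 46 mm high; open top 108 (x) x 50 mm (y) between inward lips (4 mm thick, edges at y +-25 mm) along the long walls. The cover lies on the rim, long side along x, its origin 46 mm above this one, centred to 1.5 mm.
- empty_wall (a point): Top of the empty case's raised end wall: at its +x end a wall stands 22 mm higher than the rim; inner face (this point) at x = 58 mm, z = 68 mm in the case's frame, 4 mm thick. At the -x end a level flange, flush with the rim, sticks out from x = -58 to -78 mm. Both cases are alike in this.
- tray: Fixed wooden tray, 200 (x) x 100 (y) mm, base 6 mm thick, rails 20 mm high at the long sides; origin: centre of its underside. In it, long side along x and centred in y, stands the full case, the same make as the empty one, with low pegs inside that never touch the cover. Its rim is 52 mm and its +x end wall 74 mm above this origin.
- tray_seat (a point): Where the cover's origin would rest if the full case stood in the middle of the tray: 52 mm above the tray's origin, axes as the tray's. In truth the case, held fast, stands up to 20 mm off along +x or -x; this is not measured and must be found by touch or by eye.
- tray_wall (a point): Inner top edge of the full case's raised end wall if that case stood in the middle of the tray (x 58, z 74 mm in the tray's frame); the true one is shifted likewise by up to 20 mm. The wall is thin: pushing it with over 15 N may snap it. When the plate's edge just touches this wall, the cover is 1 mm past its seat's centre in x and its feet and hooks are still free to go down.
- tape: Paper-coloured tape roll, 52 mm across, 20 high; origin at the centre of its underside; to be left alone.
- jar: Lidded jar, 60 mm across, 85 high; origin at the centre of its underside; to be left alone.
- mug: White mug, 76 mm across, 90 high; origin at the centre of its underside; to be left alone.
- driver: Screwdriver lying flat; origin near its middle; to be left alone.
- block: Wooden block 60 x 40 x 25 mm; origin at the centre of its underside; to be left alone.
- carton: Cardboard box 70 x 100 x 40 mm; origin at the centre of its underside; to be left alone.
- spool: Wooden cylinder 44 mm across, 45 high; origin at the centre of its underside; to be left alone.
Not all that is in view belongs to the job. Leave any green or purple look-alike of the cover alone.

How it is judged (in metres and radians):
On the way, in this order (a step that is already met when the one before it is completed fails the run):
1. both tabs are pinched clear of the lips while the cover still lies on the empty case (value of joint each of tab_a, tab_b above 0.0045 m and z of cover in the frame of empty_case below 0.0485 m and horizontal distance between cover and empty_case below 0.006 m), for 0.1 s.
2. the cover is lifted clear of the empty case (z of cover in the frame of empty_case above 0.062 m), for 0.1 s.
At the end, for the whole second after the job is handed in: The cover lies flat on the full case in the tray: its underside 50 to 53.5 mm above the tray's origin, within 4 mm across and 24 mm along the tray, turned less than 0.06 rad, tilted less than 0.03 rad, at rest, and both tabs sprung out to less than 2 mm of travel (z of cover in the frame of tray between 0.05 and 0.0535 m and y of cover in the frame of tray between -0.004 and 0.004 m and x of cover in the frame of tray between -0.024 and 0.024 m and angle between the x axis of cover and the x axis of tray, either way round below 0.06 rad and angle between cover's own z axis and vertical below 0.03 rad and value of joint each of tab_a, tab_b below 0.002 m and linear speed of cover below 0.01 m/s); the robot touches nothing.
It fails at once if the tabs are squeezed with more than 60 N each (120 N in all on the cover) (contact force between the fingers and cover above 120 N).
It fails at once if the cover is pulled or pressed against a case with more than 35 N (contact force between cover and empty_case above 35 N or contact force between cover and tray above 35 N).
It fails at once if the cover is pushed against the raised end wall of the full case with more than 15 N (contact force between cover and full_case_c7 above 15 N).
It fails at once if another thing on the table is moved more than 30 mm (distance of any of tape, jar, mug, driver, block, carton, spool from where it was at the start of the episode above 0.03 m).
It also fails if it takes over 48 s, if anything falls off the work surface, if the arm or the gripper's body presses on something with over 40 N, if the wrist force passes 120 N, or if a joint passes its speed limit or range.

## Robot

A 6-joint arm with a two-finger parallel gripper is mounted at the origin on the work surface. World frame = base frame: x ahead of the robot, y to its left, z up, the work surface at z = 0. Lengths are in m, angles in degrees, forces in N, time in s.
With the tool pointing down it reaches from about 0.35 to 0.975 m from the base axis. Payload 17.4 kg.
Tool frame: the origin (TCP) lies midway between the tips of the shut fingers; the grasp point (between the pads) lies 19 mm behind it; z points along the fingers, y is the direction in which the jaws open and shut (so a half turn about z gives the same grasp; the last joint's range is limited). The gripper opens to 85 mm and grips with 20 to 120 N. Pads are 22 mm wide; open, the fingers measure 114 mm over their backs; the gripper's body (76 mm by 85 mm) begins 54 mm behind the grasp point. The pads swing forward as they close: fully open they stand 13 mm farther back than shut.
Start: joints at [-74.645, 6.646, 82.598, -0, 90.757, -2.166], TCP at [0.203, -0.644, 0.231] pointing down, gripper open.
Joint ranges: [-162.19, 162.19], [-47.58, 125.68], [4.15, 143.07], [-65.23, 245.23], [0.69, 171.88], [-170.13, 170.13]. Speed limits (degrees/s): [108.29, 108.29, 127.2, 180, 180, 180].

## Interface

Orientations are given as a 3x3 rotation matrix whose columns are the frame's x, y, z axes.
In Python, from plant import arm, read_camera, workorder gives the robot as it stands.
- The arm moves only by the shell command python3 -m crank 'ROWS' [FORCE]. ROWS is JSON, a list of rows, each a list of 7 numbers: the shift along the tool's x, y, z in mm, then the turn, a rotation vector about the tool's x, y, z in rad, then the opening, from 0 (shut) to 1 (fully open). A call has exactly 5 rows; each row is the pose to reach, as a shift and turn from the pose commanded when the call began, along the tool's axes at that moment; what a row does not reach only later rows make up. A row lasts 1/8 s, in which the tool goes at most 62.5 mm and 10.7 degrees, less where a joint would pass 70% of its speed; a pose out of reach is approached as far as the arm can. A call with a gripper value outside its range is refused whole. The fingers move at their own pace and stop on an object; FORCE is the grip in N (left out, the last holds). Time passes only in rows, so rows that repeat a pose let the fingers close, or fill a call up. It gives the time, the measured TCP pose, the force and the opening at its end, in the units of the state.
- arm.read_state(): the state, without advancing time (a new reading comes with each control period).
- read_camera(name): name is "side" or "top" or "wrist"; returns a dict with "img" (480x640x3 uint8, red, green, blue), "depth" (480x640 float32, m along the optical axis (not along the pixel's ray), 0 where there is no reading), "intrinsics" (3x3 intrinsics, pixels), "rvec" (rotation vector, rad) and "tvec" (3), from world to camera coordinates, as OpenCV has them. Camera axes: x right, y down, z forward; pixel columns grow to the right and rows downward; lengths in m; the calibration is good to about 2 mm. The wrist camera is an equidistant fisheye: a pixel r from the principal point sees the ray r / f radians off the axis. A picture is of the moment at which its call begins.
- workorder.close_job(): hands the job in, once; it reports no verdict.
The state is a dict: "time": time; "joint_pos": joint angles; "dq": joint speeds; "joint_efforts": joint torques, N m; "tcp_pos": TCP position; "tool_rot": TCP orientation; "force": force on the tool from outside, world axes, zero at the start; "torque": the same for the moment, N m; "finger_gap": finger opening in m.
Only numpy, scipy, OpenCV 4.12 (cv2) and the standard library are available. Lean on these libraries where they do the work, as an engineer would, in place of code of your own. Each camera call takes 0.05 s, during which the arm holds its last target.

## Working session

There is one attempt and no reset: what is moved stays moved. The work goes in short steps, Python scripts to look and compute and a shell command to move; the robot and the scene stay as the last step left them, time stands still between calls to the robot, and variables do not carry over. Pictures are saved under pics/ and viewed, and the job is handed in when it is done.

```bash
ls; mkdir -p pics
cat > h.py <<'E'
import numpy as np, cv2
from plant import arm, read_camera, workorder
E
python3 - <<'E'
from h import *
for n in ["side","top","wrist"]:
    d=read_camera(n); np.savez(f"pics/{n}0.npz",**d); cv2.imwrite(f"pics/{n}0.png",d["img"][:,:,::-1])
    print(n,d["intrinsics"].tolist(),d["rvec"],d["tvec"])
print(arm.read_state())
E
```

```text
pics
side [[503.78994069695347, 0.0, 319.6092983127379], [0.0, 503.78994069695347, 237.26948589270978], [0.0, 0.0, 1.0]] [ 0.92588257 -2.31180611  1.26582887] [0.36670911 0.24961507 0.88341092]
top [[557.4224265033635, 0.0, 320.42791535499475], [0.0, 557.4224265033635, 239.7432089423282], [0.0, 0.0, 1.0]] [ 2.17955789 -2.13876855  0.10370989] [-0.01139994  0.51790326  1.25592167]
wrist [[371.64829954431775, 0.0, 317.05970089165976], [0.0, 371.64829954431775, 245.89622935656442], [0.0, 0.0, 1.0]] [-2.34447491  1.71938172  0.24297907] [-0.67530555 -0.0350005   0.37900378]
{'time': 0.15, 'joint_pos': array([-7.46464567e+01,  6.66946578e+00,  8.26294219e+01,  2.43385547e-04,
        9.07577786e+01, -2.16559828e+00]), 'dq': array([ 0.12143976, -0.09694701, -0.12484296, -0.05228087, -0.00740369,
       -0.04869229]), 'joint_efforts': array([ 1.53457051e-03, -7.32508063e+01, -6.32851267e+01,  3.22421351e-05,
        4.90974300e-03,  1.71864536e-05]), 'tcp_pos': array([ 0.20314254, -0.64353384,  0.23068555]), 'tool_rot': array([[ 9.53616426e-01,  3.01024328e-01, -2.57768963e-04],
       [ 3.01024436e-01, -9.53615949e-01,  9.54838825e-04],
       [ 4.16171219e-05, -9.88144744e-04, -9.99999511e-01]]), 'force': array([ 0.11053795, -0.01157943,  1.04326363]), 'torque': array([0.02448146, 0.00770734, 0.08482953]), 'finger_gap': 0.0852534910052606}
```

View pics/top0.png

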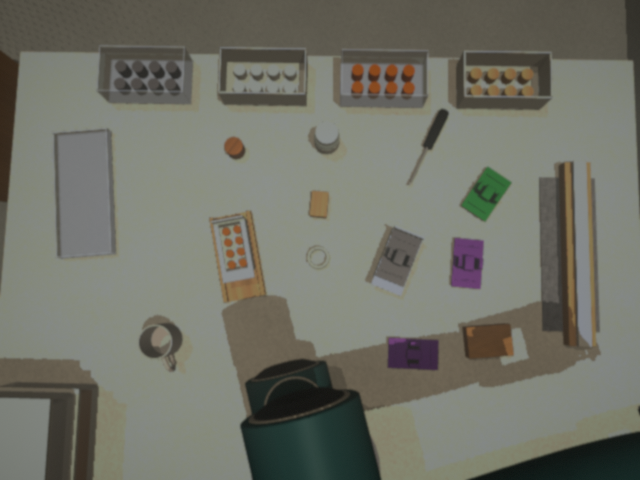

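View pics/side0.png

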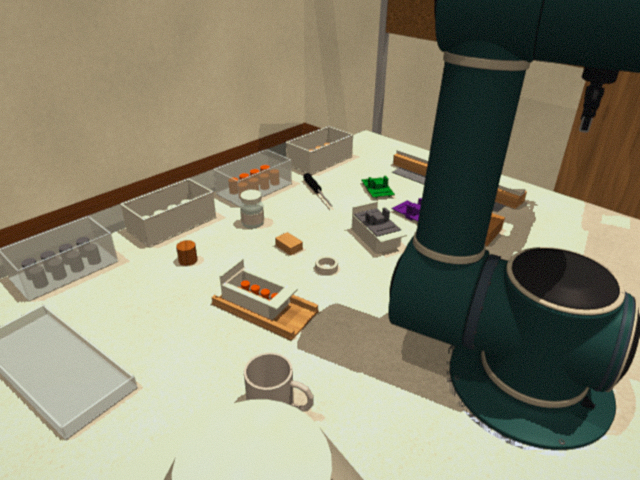

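View pics/wrist0.png

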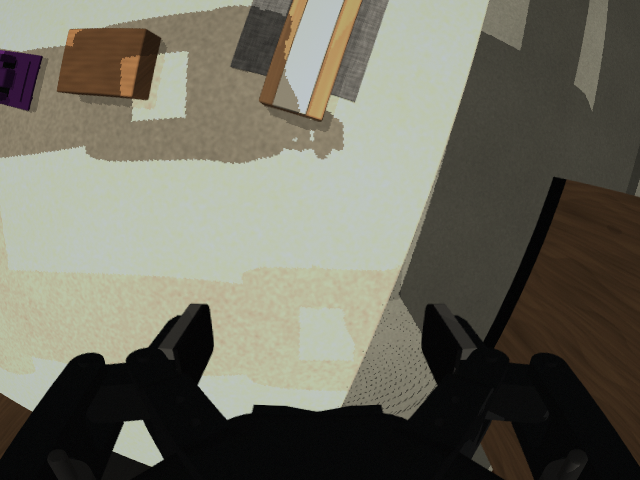

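Candidates for the cover in the top image: grey on the white case (397,258), green (487,193), purple (467,262), purple (413,352). By the description it is the grey one at (397,258). The full case in the wooden tray is at (237,252). I'll check both in a crop and measure them.

```bash
cat >> h.py <<'E'
def world(d,mask=None):
    K=d["intrinsics"];v,u=np.mgrid[0:480,0:640];z=d["depth"].astype(float)
    P=np.stack([(u-K[0,2])/K[0,0]*z,(v-K[1,2])/K[1,1]*z,z],-1)
    R=cv2.Rodrigues(d["rvec"])[0]
    return (P-d["tvec"].ravel())@R
E
python3 - <<'E'
from h import *
d=dict(np.load("pics/top0.npz"));im=d["img"][:,:,::-1]
c=cv2.resize(im[215:300,360:430],None,fx=6,fy=6,interpolation=cv2.INTER_CUBIC)
c2=cv2.resize(im[205:307,200:275],None,fx=5,fy=5,interpolation=cv2.INTER_CUBIC)
h=510;o=np.zeros((h,420+375,3),np.uint8);o[:510,:420]=c;o[:510,420:]=c2
cv2.imwrite("pics/crop.png",o)
W=world(d)
print("table z",np.median(W[300:320,300:400,2]), d["depth"][258,397])
np.set_printoptions(precision=0,suppress=True,linewidth=250)
Z=W[...,2]*1000
print(Z[218:300:3,364:430:3]); print(Z[205:305:4,206:270:3])
E
```

```text
table z 0.0010052879005399305 1.2334105
[[ 4.  2.  0.  5.  2. -0. -1.  1. -6. -0.  4. -2.  3.  4. -3.  7. -5. -3.  2.  5. -1.  1.]
 [-1.  4. -3.  1. -3. -2.  3.  0. -2. -0.  2.  5. -6.  2. -5. -1.  4.  1. -3. -2.  3. -2.]
 [ 3.  2. -1.  3. -0.  2.  2.  2.  3.  6.  1.  0.  3.  4. -2. -4.  2. -3.  5.  0.  4. -3.]
 [ 3.  3.  2. -0. -0. -4. -2.  1.  1. -4. 63. 63. 70.  3. -5.  3. -2.  5.  2.  1.  3.  0.]
 [ 0.  1. -4.  5.  0.  3.  1.  4.  2. 18. 55. 52. 57. 69. 65.  3. -1.  3. -0. -1. -3. -0.]
 [ 0.  5.  2.  4.  0.  6.  3.  6.  6. 47. 57. 50. 50. 51. 46. 60. 72.  3. -0. -1. -0.  4.]
 [ 0. -4.  3.  3. -2. -3. -2.  3.  0. 52. 54. 51. 50. 51. 51. 49. 54. 54. 70. 64. -2.  8.]
 [-2. -0.  2. -1.  6.  5.  2.  1. 38. 53. 55. 55. 53. 49. 47. 54. 55. 46. 46. 48.  4.  4.]
 [-5. -0. -5.  3.  4.  2.  6.  6. 43. 51. 52. 51. 53. 49. 51. 51. 48. 55. 49. 47. -0.  5.]
 [-2. -0.  1.  5.  5.  0.  1. 17. 46. 47. 50. 50. 58. 52. 53. 50. 51. 54. 54.  1.  1.  2.]
 [ 5.  7. -2.  1.  6.  1.  4. 49. 47. 83. 48. 52. 49. 55. 53. 54. 48. 45. 52. -3.  1. -0.]
 [-4. -2.  3.  1.  1.  4.  1. 46. 71. 76. 51. 69. 73. 65. 4
[... 4164 characters left out ...]
  19.    7.    2.   -1.]
 [   2.    5.    4.    0.   -0.   19.   25.   10.   10.   11.    8.    9.    5.    8.    8.    8.    3.    4.   20.   21.    5.   -0.]
 [   1.    1.    2.    6.    5.   20.   19.    5.    8.    5.    0.    5.    5.    5.    3.    6.    9.    8.   26.   27.   -0.    1.]
 [  -0.    1.    0.    1.    2.    5.   21.    5.    6.    4.    5.   13.    8.    4.    4.    5.   10.    5.    9.   24.    5.   -3.]
 [  -0.    1.   -0.   -2.    3.    1.   19.   12.    8.    6.    6.   13.    4. 1305.    5.    3.   -1.   -3.   -1.    3.    5.    1.]
 [   1.    4.    1.    2.    2.   -3.   19.   19.    4.   -1.    1.    2.    2.   -2.    0.    5.    2.    7.    2.    5.    2.    5.]]
```

View pics/crop.png

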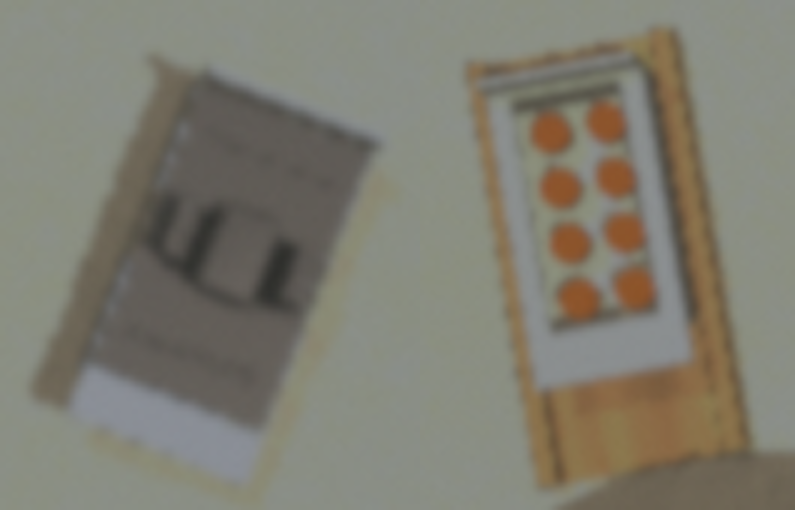

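Run:
```python
from h import *
np.set_printoptions(precision=4,suppress=True)
d=dict(np.load("pics/top0.npz"));W=world(d)
def rect(m,box,name):
    M=np.zeros((480,640),bool);M[box[0]:box[1],box[2]:box[3]]=1
    M&=m; n,l,s,c=cv2.connectedComponentsWithStats(M.astype(np.uint8)); k=1+np.argmax(s[1:,4])
    P=W[l==k]; r=cv2.minAreaRect((P[:,:2]*1000).astype(np.float32)); print(name,len(P),r,"z",np.median(P[:,2])); print(cv2.boxPoints(r))
Z=W[...,2]
rect((Z>.038)&(Z<.062),(215,300,362,430),"empty")
rect((Z>.064)&(Z<.09),(232,272,375,425),"tabs/blk")
rect((Z>.044)&(Z<.062),(205,290,205,270),"full")
rect((Z>.014)&(Z<.1),(205,307,205,270),"tray")
print(W[258,397],W[252,237])
```

```text
empty 1711 ((470.5494384765625, -175.00836181640625), (72.74175262451172, 137.6549530029297), 68.81189727783203) z 0.0503451425852656
[[ 393.2292 -184.0442]
 [ 521.5786 -233.7969]
 [ 547.8696 -165.9726]
 [ 419.5203 -116.2198]]
tabs/blk 149 ((478.91851806640625, -177.77171325683594), (22.41883659362793, 34.080482482910156), 72.2558822631836) z 0.06944011717679405
[[ 459.2727 -183.2546]
 [ 491.7318 -193.6412]
 [ 498.5644 -172.2889]
 [ 466.1052 -161.9023]]
full 931 ((489.36505126953125, 194.27896118164062), (138.1190643310547, 72.94527435302734), 12.135855674743652) z 0.05310954397907059
[[414.1812 215.4181]
 [429.5165 144.103 ]
 [564.5489 173.1398]
 [549.2136 244.4549]]
tray 2269 ((479.2737731933594, 192.07081604003906), (199.69479370117188, 97.76732635498047), 11.843338966369629) z 0.03522932037979883
[[371.5192 219.4215]
 [391.5846 123.7354]
 [587.0284 164.7201]
 [566.963  260.4062]]
[ 0.4757 -0.1724  0.0722] [0.4859 0.1894 0.031 ]
```

The crop confirms the grey cover on the white case, with its end wall at the upper end. The full case sits near the tray's +x end. Now I'll move over the empty case.

```bash
cat >> h.py <<'E'
def delta(pos,yaw_deg):
    s=arm.read_state();R=np.array(s["tool_rot"]);p=np.array(s["tcp_pos"])
    a=np.radians(yaw_deg);x=np.array([np.cos(a),np.sin(a),0]);z=np.array([0,0,-1.]);T=np.c_[x,np.cross(z,x),z]
    return R.T@(np.array(pos)-p)*1000, cv2.Rodrigues(R.T@T)[0].ravel()
E
python3 -m crank '[[40,-36,0,0,0,0.0675,1],[80,-72,0,0,0,0.135,1],[120,-108,0,0,0,0.2025,1],[160,-144,0,0,0,0.27,1],[200,-180,0,0,0,0.338,1]]' 20
python3 -c "
from h import *
print(delta([.479,-.178,.231],-21.2))"
```

```text
time: 0.78
tcp_pos: [0.3403, -0.4102, 0.2312]
tool_rot: [[0.999, -0.035, 0.0], [-0.035, -0.999, 0.0], [0.0, -0.0, -1.0]]
force: [1.0, -0.4, 0.5]
finger_gap: 0.0852
(array([ 1.30599037e+02, -2.36857761e+02,  1.95705543e-01]), array([-1.06047728e-04, -1.61645911e-05,  3.35350273e-01]))
```

```bash
python3 -m crank '[[26,-47,0,0,0,0.067,1],[52,-94,0,0,0,0.134,1],[78,-141,0,0,0,0.201,1],[104,-188,0,0,0,0.268,1],[130,-235,0,0,0,0.335,1]]'
python3 - <<'E'
from h import *
d=read_camera("wrist"); np.savez("pics/w1.npz",**d); cv2.imwrite("pics/w1.png",d["img"][:,:,::-1])
s=arm.read_state();print(s["tcp_pos"],s["dq"].round(1),s["joint_pos"].round(1),d["rvec"],d["tvec"])
print(delta([.479,-.178,.231],-21.2))
E
```

```text
time: 1.4
tcp_pos: [0.4778, -0.1795, 0.2313]
tool_rot: [[0.933, -0.361, 0.0], [-0.361, -0.933, -0.0], [0.0, 0.0, -1.0]]
force: [0.1, 0.2, 0.2]
finger_gap: 0.0857
[ 0.47993439 -0.17526778  0.23120123] [ -5.3  -0.2   0.3  -0.7   0.2 -14. ] [-2.300e+01 -1.410e+01  1.024e+02  1.000e-01  9.170e+01  8.830e+01] [-1.67488393  2.44633327  0.34422262] [0.00527911 0.45554942 0.51949987]
(array([0.11989507, 2.88551618, 0.19506022]), array([-0.00214698, -0.00020728, -0.00105793]))
```

View pics/w1.png

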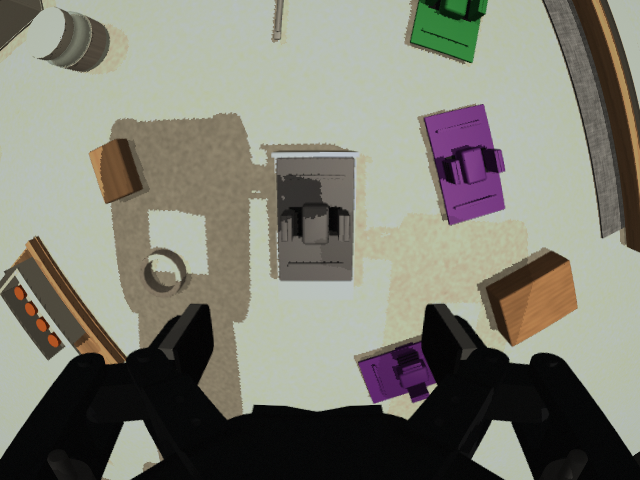

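```bash
cat >> h.py <<'E'
def fworld(d):
    K=d["intrinsics"];v,u=np.mgrid[0:480,0:640].astype(float)
    x=(u-K[0,2])/K[0,0];y=(v-K[1,2])/K[1,1];r=np.hypot(x,y);s=np.where(r>1e-9,np.tan(np.minimum(r,1.5))/np.maximum(r,1e-9),1)
    z=d["depth"].astype(float);P=np.stack([x*s*z,y*s*z,z],-1)
    return (P-d["tvec"].ravel())@cv2.Rodrigues(d["rvec"])[0]
def fproj(d,X):
    R=cv2.Rodrigues(d["rvec"])[0];p=np.atleast_2d(X)@R.T+d["tvec"].ravel()
    return cv2.fisheye.projectPoints(p[:,None],np.zeros(3),np.zeros(3),d["intrinsics"],np.zeros(4))[0][:,0]
def fray(d,uv,zw):  # intersect pixel ray with plane z=zw
    K=d["intrinsics"];uv=np.atleast_2d(uv).astype(float)
    x=(uv[:,0]-K[0,2])/K[0,0];y=(uv[:,1]-K[1,2])/K[1,1];r=np.hypot(x,y)+1e-12
    dc=np.stack([x/r*np.sin(r),y/r*np.sin(r),np.cos(r)],1);R=cv2.Rodrigues(d["rvec"])[0]
    c=-R.T@d["tvec"].ravel();w=dc@R;return c+w*((zw-c[2])/w[:,2])[:,None]
def rect(W,m,box,name):
    M=np.zeros((480,640),bool);M[box[0]:box[1],box[2]:box[3]]=1
    M&=m; n,l,s,c=cv2.connectedComponentsWithStats(M.astype(np.uint8)); k=1+np.argmax(s[1:,4])
    P=W[l==k]; r=cv2.minAreaRect((P[:,:2]*1000).astype(np.float32)); print(name,len(P),np.round(r[0],1),np.round(r[1],1),round(r[2],2),"z",np.median(P[:,2])); print(cv2.boxPoints(r).round(1).tolist())
E
python3 -m crank '[[0,0,0,0,0,0,0.85],[0,0,0,0,0,0,0.85],[0,0,0,0,0,0,0.85],[0,0,0,0,0,0,0.85],[0,0,0,0,0,0,0.85]]'
python3 - <<'E'
from h import *
d=read_camera("wrist"); np.savez("pics/w2.npz",**d); 
s=arm.read_state();print(s["tcp_pos"],s["dq"].round(1))
R=cv2.Rodrigues(d["rvec"])[0];print(R.round(3)); c=-R.T@d["tvec"].ravel();print("cam",c,"in tool",np.array(s["tool_rot"]).T@(c-s["tcp_pos"]))
W=fworld(d);Z=W[...,2];print(np.median(Z[120:200,220:260]))
rect(W,(Z>.047-.006)&(Z<.060),(130,310,250,370),"plate+flange")
rect(W,(Z>.06)&(Z<.073),(190,260,295,340),"block")
rect(W,(Z>.06)&(Z<.095),(190,260,275,296),"tabL")
rect(W,(Z>.06)&(Z<.095),(190,260,338,360),"tabR")
g=cv2.resize(d["img"][140:310,250:380,::-1],None,fx=4.4,fy=3.5*1,interpolation=cv2.INTER_CUBIC)
cv2.imwrite("pics/w2c.png",g)
E
```

```text
time: 2.08
tcp_pos: [0.477, -0.1815, 0.2313]
tool_rot: [[0.933, -0.36, -0.0], [-0.36, -0.933, -0.0], [-0.0, 0.0, -1.0]]
force: [0.1, 0.2, 0.0]
finger_gap: 0.0728
[ 0.47710467 -0.18141809  0.23132124] [ 0.2  0.1 -0.1  0.  -0.1  0. ]
[[-0.36  -0.933 -0.001]
 [-0.897  0.346  0.276]
 [-0.257  0.1   -0.961]]
cam [ 0.54289144 -0.20749732  0.37384248] in tool [ 0.07076634  0.00067725 -0.14252016]
-2.3253919245633246e-05
plate+flange 9442 [ 469.  -174.4] [ 73. 136.] 69.07 z 0.04973424826601861
[[392.5, -184.1999969482422], [519.5, -232.8000030517578], [545.5999755859375, -164.60000610351562], [418.6000061035156, -116.0]]
block 1071 [ 479.6 -178.7] [23.2 32.9] 68.82 z 0.06758657525769253
[[460.1000061035156, -183.60000610351562], [490.70001220703125, -195.39999389648438], [499.1000061035156, -173.8000030517578], [468.5, -161.89999389648438]]
tabL 339 [ 488. -156.] [ 9.2 22.5] 69.44 z 0.07770369651143488
[[475.8999938964844, -156.39999389648438], [496.8999938964844, -164.3000030517578], [500.20001220703125, -155.6999969482422], [479.1000061035156, -147.8000030517578]]
tabR 270 [ 470.4 -201.7] [ 7.5 22.8] 69.72 z 0.07770477704281537
[[458.3999938964844, -201.3000030517578], [479.79998779296875, -209.1999969482422], [482.3999938964844, -202.10000610351562], [461.0, -194.1999969482422]]
```

View pics/w2c.png

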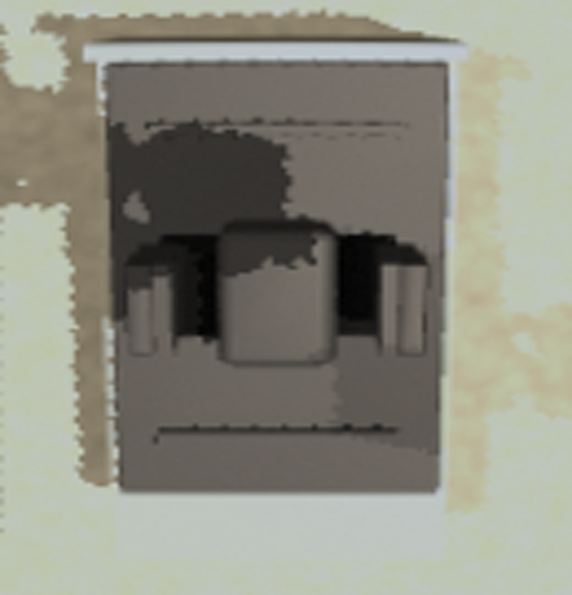

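```bash
python3 -c "
from h import *
print(delta([.4975,.196,.231],12),arm.read_state()['joint_pos'])"
```

```text
(array([-1.16647503e+02, -3.59518747e+02,  3.41094270e-01]), array([-5.41154347e-05, -3.28623481e-05, -5.77164570e-01])) [-2.36847465e+01 -1.41943085e+01  1.02428201e+02  3.49931177e-03
  9.17653565e+01  8.73844553e+01]
```

```bash
python3 -m crank '[[-16,-51,0,0,0,-0.08,0.85],[-33,-102,0,0,0,-0.16,0.85],[-50,-154,0,0,0,-0.24,0.85],[-66,-205,0,0,0,-0.33,0.85],[-83,-257,0,0,0,-0.412,0.85]]'
python3 -c "
from h import *
print(delta([.4975,.196,.231],12))"
```

```text
time: 2.75
tcp_pos: [0.4919, 0.0902, 0.2315]
tool_rot: [[0.999, 0.047, 0.001], [0.047, -0.999, 0.0], [0.001, -0.0, -1.0]]
force: [1.1, -0.6, -0.4]
finger_gap: 0.0726
(array([  10.63898053, -105.43566308,    0.53661241]), array([ 3.45908310e-05, -5.89103306e-04, -1.61997074e-01]))
```

```bash
python3 -m crank '[[5,-50,0,0,0,-0.08,0.85],[11,-105,0,0,0,-0.163,0.85],[11,-105,0,0,0,-0.163,0.85],[11,-105,0,0,0,-0.163,0.85],[11,-105,0,0,0,-0.163,0.85]]'
python3 - <<'E'
from h import *
d=read_camera("wrist"); np.savez("pics/w3.npz",**d); cv2.imwrite("pics/w3.png",d["img"][:,:,::-1])
s=arm.read_state();print(s["tcp_pos"],s["dq"].round(1))
g=cv2.resize(d["img"][120:320,220:400,::-1],None,fx=4,fy=3,interpolation=cv2.INTER_CUBIC)
cv2.imwrite("pics/w3c.png",g)
W=fworld(d);Z=W[...,2]
rect(W,(Z>.045)&(Z<.060),(130,320,240,390),"rim+flange")
rect(W,(Z>.014)&(Z<.085),(110,350,220,410),"tray")
rect(W,(Z>.068)&(Z<.085),(110,350,220,410),"wall")
E
```

```text
time: 3.38
tcp_pos: [0.4984, 0.1929, 0.2314]
tool_rot: [[0.979, 0.205, 0.0], [0.205, -0.979, -0.0], [0.0, 0.0, -1.0]]
force: [-0.4, -0.1, -0.3]
finger_gap: 0.0723
[0.49847666 0.19286459 0.23148491] [ 0.   0.  -0.1  0.1 -0.  -0.1]
rim+flange 5250 [487.6 194. ] [136.   72.9] 11.93 z 0.05182081354502598
[[413.6000061035156, 215.60000610351562], [428.6000061035156, 144.3000030517578], [561.7000122070312, 172.39999389648438], [546.5999755859375, 243.8000030517578]]
tray 10505 [478.3 191.8] [200.8  97.7] 11.88 z 0.05082510125339266
[[369.8999938964844, 218.89999389648438], [390.0, 123.30000305175781], [586.5999755859375, 164.60000610351562], [566.5, 260.29998779296875]]
wall 457 [556.3 208.5] [ 4.3 71. ] 11.73 z 0.07384546856881793
[[547.0, 242.8000030517578], [561.4000244140625, 173.3000030517578], [565.5999755859375, 174.1999969482422], [551.2000122070312, 243.6999969482422]]
```

View pics/w3c.png

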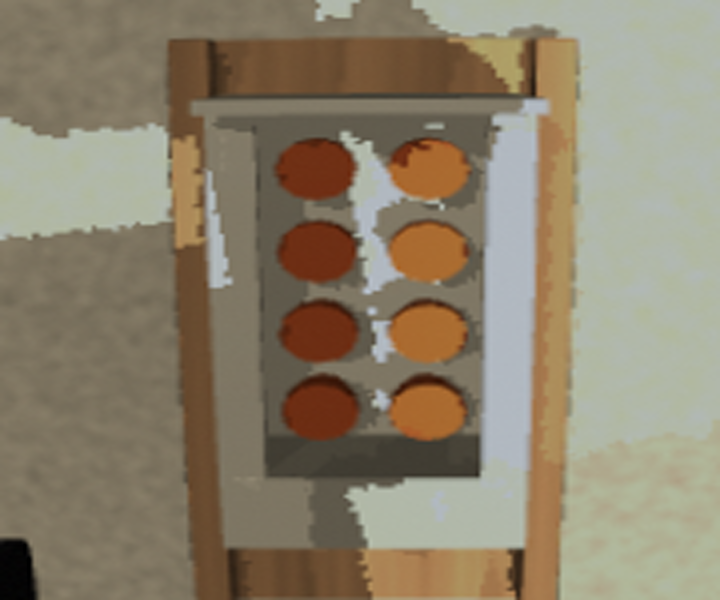

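View pics/w3.png

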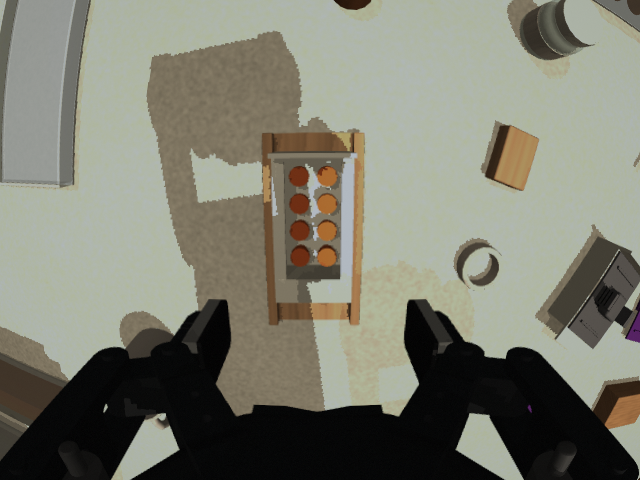

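```bash
python3 -c "
from h import *
print(delta([.4795,-.1788,.12],-21))"
```

```text
(array([-94.63503791, 359.9147559 , 111.48607057]), array([-7.25795588e-06, -3.56949584e-04,  5.72516827e-01]))
```

```bash
python3 -m crank '[[-14,54,0,0,0,0.085,0.85],[-28,108,5,0,0,0.17,0.85],[-43,162,15,0,0,0.256,0.85],[-57,216,30,0,0,0.342,0.85],[-71,270,50,0,0,0.428,0.85]]'
python3 -c "
from h import *
print(delta([.4795,-.1788,.12],-21))"
```

```text
time: 4.05
tcp_pos: [0.484, -0.0875, 0.1816]
tool_rot: [[0.975, -0.223, 0.002], [-0.223, -0.975, -0.0], [0.002, 0.0, -1.0]]
force: [1.2, 0.3, -0.1]
finger_gap: 0.0726
(array([15.83310072, 89.99688545, 61.58294711]), array([-1.21951469e-04, -1.76774290e-03,  1.41899237e-01]))
```

```bash
python3 -m crank '[[6,40,20,0,0,0.07,0.85],[12,75,45,0,0,0.143,0.85],[16,91,62,0,0,0.143,0.85],[16,91,62,0,0,0.143,0.85],[16,91,62,0,0,0.143,0.85]]'
python3 - <<'E'
from h import *
d=read_camera("wrist"); np.savez("pics/w4.npz",**d); cv2.imwrite("pics/w4.png",d["img"][:,:,::-1])
s=arm.read_state();print(s["tcp_pos"],s["dq"].round(1))
W=fworld(d);Z=W[...,2]
rect(W,(Z>.06)&(Z<.073),(180,360,285,350),"block")
rect(W,(Z>.073)&(Z<.095),(180,360,250,296),"tabL")
rect(W,(Z>.073)&(Z<.095),(180,360,338,390),"tabR")
print(delta([.4795,-.1788,.12],-21))
E
```

```text
time: 4.68
tcp_pos: [0.4806, -0.1767, 0.1202]
tool_rot: [[0.935, -0.354, 0.001], [-0.354, -0.935, -0.0], [0.001, -0.0, -1.0]]
force: [-0.2, -0.3, 0.1]
finger_gap: 0.0728
[ 0.48076634 -0.17659026  0.12034124] [ 0.2 -0.2  0.1 -0.  -0.2 -0.1]
block 2283 [ 479.6 -178.8] [22.6 33.5] 69.37 z 0.06763168355036127
[[459.8999938964844, -183.39999389648438], [491.29998779296875, -195.1999969482422], [499.20001220703125, -174.10000610351562], [467.8999938964844, -162.3000030517578]]
tabL 661 [ 488.  -156.5] [ 8.9 22.4] 68.54 z 0.07781966584309592
[[475.8999938964844, -156.5], [496.79998779296875, -164.6999969482422], [500.0, -156.39999389648438], [479.20001220703125, -148.1999969482422]]
tabR 666 [ 470.5 -200.7] [ 8.8 22.9] 70.03 z 0.07769855043138274
[[458.29998779296875, -201.0], [479.70001220703125, -208.8000030517578], [482.79998779296875, -200.5], [461.29998779296875, -192.6999969482422]]
(array([-0.40241596,  2.51500159,  0.34033919]), array([-0.00015483, -0.00129414,  0.00462964]))
```

View pics/w4.png

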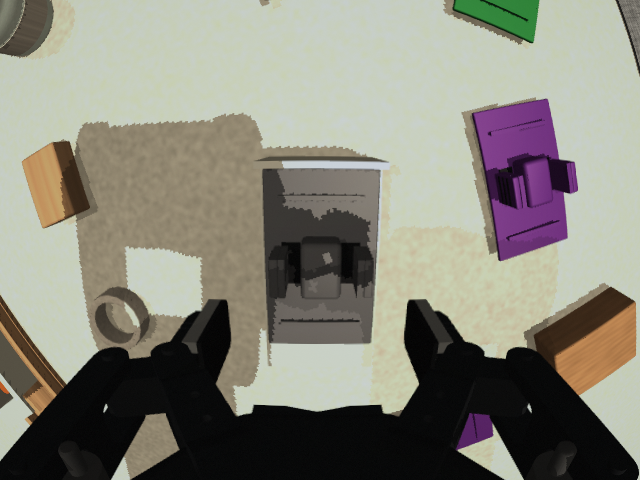

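```bash
python3 -m crank '[[-0.4,2.4,20,0,0,0.004,0.85],[-0.4,2.4,40,0,0,0.004,0.85],[-0.4,2.4,55,0,0,0.004,0.85],[-0.4,2.4,64,0,0,0.004,0.85],[-0.4,2.4,64,0,0,0.004,0.85]]'
python3 - <<'E'
from h import *
d=read_camera("wrist"); np.savez("pics/w5.npz",**d); cv2.imwrite("pics/w5.png",d["img"][:,:,::-1])
s=arm.read_state();print(s["tcp_pos"],s["force"],s["dq"].round(1))
R=np.array(s["tool_rot"])
W=(fworld(d)-s["tcp_pos"])@R  # tool frame
m=(abs(W[...,0])<.012)&(abs(W[...,1])>.033)&(abs(W[...,1])<.06)&(W[...,2]>-.03)
for sg in(-1,1):
    P=W[m&(np.sign(W[...,1])==sg)]; print(sg,len(P)); 
    if len(P): print(np.percentile(P,[0,5,50,95,100],axis=0).round(4))
print(delta([.4795,-.1788,.056],-21))
E
```

```text
time: 5.35
tcp_pos: [0.4788, -0.1792, 0.0546]
tool_rot: [[0.933, -0.359, -0.001], [-0.359, -0.933, 0.0], [-0.001, -0.0, -1.0]]
force: [-0.2, -0.2, 0.7]
finger_gap: 0.0727
[ 0.47912007 -0.17933758  0.05529405] [-0.32918549 -0.8771067   0.17014125] [-0.  -0.6 -0.6  0.   0.2 -0. ]
-1 2310
[[-0.0119 -0.06   -0.03  ]
 [-0.0094 -0.0582 -0.0283]
 [ 0.0046 -0.0392 -0.0132]
 [ 0.0116 -0.0356  0.056 ]
 [ 0.012  -0.033   0.057 ]]
1 2413
[[-0.012   0.033  -0.03  ]
 [-0.0097  0.035  -0.0286]
 [ 0.0041  0.0415 -0.0124]
 [ 0.0115  0.0581  0.0562]
 [ 0.012   0.06    0.0574]]
(array([ 0.16148612, -0.63816333, -0.7059594 ]), array([-3.15378568e-05,  1.90205591e-04, -6.68568184e-04]))
```

View pics/w5.png

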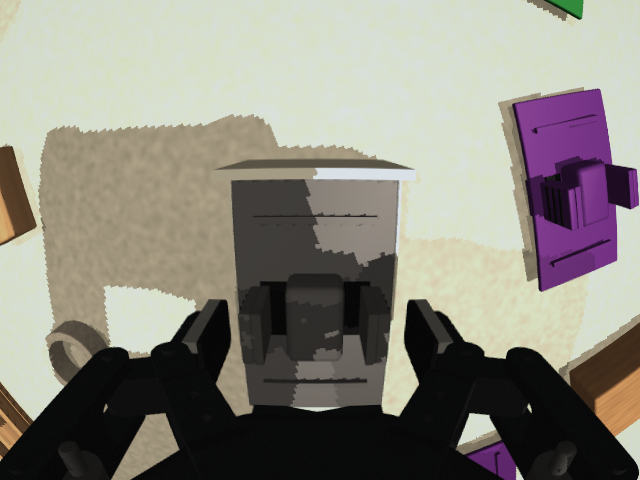

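Run:
```python
from h import *
s=arm.read_state();R=np.array(s["tool_rot"])
for f in ["w4","w5"]:
    d=dict(np.load(f"pics/{f}.npz"))
    tp=s["tcp_pos"] if f=="w5" else np.array([.48077,-.17659,.12034])
    W=(fworld(d)-tp)@R
    m=(abs(W[...,0])<.014)&(abs(W[...,1])>.0345)&(abs(W[...,1])<.05)&(W[...,2]>-.03)&(W[...,2]<.02)
    for sg in(-1,1):
        P=W[m&(np.sign(W[...,1])==sg)]; print(f,sg,len(P),np.histogram(P[:,2]*1000,bins=np.arange(-30,20,2))); print(np.percentile(abs(P[:,1]),[1,10,50]))
```

```text
w4 -1 1311 (array([152, 152, 146, 159, 135, 136, 118, 119,  83,  68,  42,   1,   0,
         0,   0,   0,   0,   0,   0,   0,   0,   0,   0,   0]), array([-30, -28, -26, -24, -22, -20, -18, -16, -14, -12, -10,  -8,  -6,
        -4,  -2,   0,   2,   4,   6,   8,  10,  12,  14,  16,  18]))
[0.0352964  0.03553593 0.0359371 ]
w4 1 1313 (array([176, 138, 156, 139, 129, 127, 129, 120,  90,  66,  38,   5,   0,
         0,   0,   0,   0,   0,   0,   0,   0,   0,   0,   0]), array([-30, -28, -26, -24, -22, -20, -18, -16, -14, -12, -10,  -8,  -6,
        -4,  -2,   0,   2,   4,   6,   8,  10,  12,  14,  16,  18]))
[0.03644993 0.03669065 0.0370713 ]
w5 -1 1489 (array([145, 168, 144, 150, 132, 134, 142, 105, 104,  79,  44,   9,   0,
         0,   0,   0,   0,   0,  14, 102,  17,   0,   0,   0]), array([-30, -28, -26, -24, -22, -20, -18, -16, -14, -12, -10,  -8,  -6,
        -4,  -2,   0,   2,   4,   6,   8,  10,  12,  14,  16,  18]))
[0.03528784 0.0357127  0.03610805]
w5 1 1450 (array([169, 157, 143, 143, 132, 134, 127, 119, 104,  71,  45,  11,   0,
         0,   0,   0,   0,   0,   0,  78,  17,   0,   0,   0]), array([-30, -28, -26, -24, -22, -20, -18, -16, -14, -12, -10,  -8,  -6,
        -4,  -2,   0,   2,   4,   6,   8,  10,  12,  14,  16,  18]))
[0.03465901 0.03637415 0.0368513 ]
```

```bash
python3 -m crank '[[0,-1,2,0,0,0,0.85],[0,-1,4,0,0,0,0.8],[0,-1,4,0,0,0,0.75],[0,-1,4,0,0,0,0.7],[0,-1,4,0,0,0,0.68]]' 20
python3 -c "
from h import *
s=arm.read_state();print(s['tcp_pos'],s['force'],s['torque'],delta([.4795,-.1788,.051],-21)[0])"
python3 -m crank '[[0,0,0,0,0,0,0.62],[0,0,0,0,0,0,0.56],[0,0,0,0,0,0,0.5],[0,0,0,0,0,0,0.45],[0,0,0,0,0,0,0.42]]' 20
python3 - <<'E'
from h import *
d=read_camera("wrist"); np.savez("pics/w6.npz",**d); cv2.imwrite("pics/w6.png",d["img"][:,:,::-1])
s=arm.read_state();print(s["tcp_pos"],s["force"],s["torque"],s["finger_gap"])
E
```

```text
time: 6.02
tcp_pos: [0.4795, -0.1784, 0.0514]
tool_rot: [[0.933, -0.359, 0.0], [-0.359, -0.933, -0.0], [0.0, 0.0, -1.0]]
force: [0.4, -0.3, 0.4]
finger_gap: 0.058
[ 0.47946698 -0.17843334  0.05141152] [ 0.36740103 -0.34848833  0.43750103] [ 0.00339758 -0.01034726  0.01363901] [0.16237546 0.33034979 0.41155223]
time: 6.65
tcp_pos: [0.4798, -0.1785, 0.0523]
tool_rot: [[0.933, -0.359, 0.001], [-0.359, -0.933, -0.0], [0.001, -0.0, -1.0]]
force: [-3.0, 1.8, 10.3]
finger_gap: 0.0415
[ 0.47980584 -0.17851115  0.05228421] [-3.36872588  2.47276157 11.15949834] [0.31137896 0.45758482 0.02820319] 0.041437221974559985
```

View pics/w6.png

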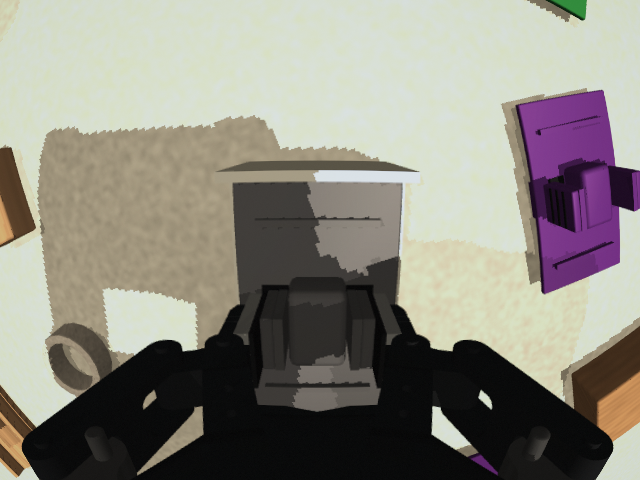

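```bash
python3 -m crank '[[0,0,0,0,0,0,0.42],[0,0,-0.5,0,0,0,0.42],[0,0,-1,0,0,0,0.42],[0,0,-1.5,0,0,0,0.42],[0,0,-2,0,0,0,0.42]]' 20
python3 -m crank '[[0,0,-1,0,0,0,0.42],[0,0,-2,0,0,0,0.42],[0,0,-3,0,0,0,0.42],[0,0,-4,0,0,0,0.42],[0,0,-5,0,0,0,0.42]]' 20
python3 - <<'E'
from h import *
d=read_camera("wrist"); np.savez("pics/w7.npz",**d); cv2.imwrite("pics/w7.png",d["img"][:,:,::-1])
s=arm.read_state();print(s["tcp_pos"],s["force"],s["torque"],s["finger_gap"])
E
```

```text
time: 7.32
tcp_pos: [0.4792, -0.1783, 0.053]
tool_rot: [[0.933, -0.359, -0.001], [-0.359, -0.933, 0.0], [-0.001, -0.0, -1.0]]
force: [-0.5, -0.1, -1.4]
finger_gap: 0.0412
time: 7.95
tcp_pos: [0.4794, -0.1784, 0.0584]
tool_rot: [[0.933, -0.359, 0.0], [-0.359, -0.933, 0.0], [0.0, -0.0, -1.0]]
force: [0.1, 0.5, -2.1]
finger_gap: 0.0407
[ 0.47949888 -0.17840862  0.05853782] [ 0.69381531  0.39054293 -1.48946826] [-0.00454468  0.03345556  0.00025628] 0.041213835215808514
```

View pics/w7.png

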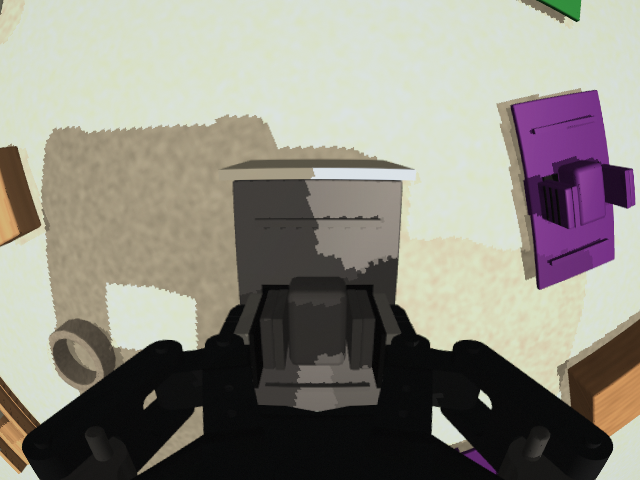

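```bash
python3 -m crank '[[0,0,-8,0,0,0,0.42],[0,0,-20,0,0,0,0.42],[0,0,-40,0,0,0,0.42],[0,0,-60,0,0,0,0.42],[0,0,-75,0,0,0,0.42]]' 20
python3 - <<'E'
from h import *
d=read_camera("wrist"); np.savez("pics/w8.npz",**d); cv2.imwrite("pics/w8.png",d["img"][:,:,::-1])
s=arm.read_state();print(s["tcp_pos"],s["force"],s["torque"],s["finger_gap"])
print(delta([.4925,.195,.150],11.87))
E
```

```text
time: 8.62
tcp_pos: [0.4797, -0.1785, 0.1354]
tool_rot: [[0.933, -0.359, 0.001], [-0.359, -0.933, -0.001], [0.002, 0.0, -1.0]]
force: [0.2, 0.1, -1.4]
finger_gap: 0.0411
[ 0.48024512 -0.17875258  0.13702665] [ 0.90145269 -0.29512835  1.57690023] [-0.01758322 -0.00734021  0.0639101 ] 0.04111312059682957
(array([-122.69225448, -353.23564234,  -13.44131929]), array([ 0.0011147 , -0.00329388, -0.5743614 ]))
```

View pics/w8.png

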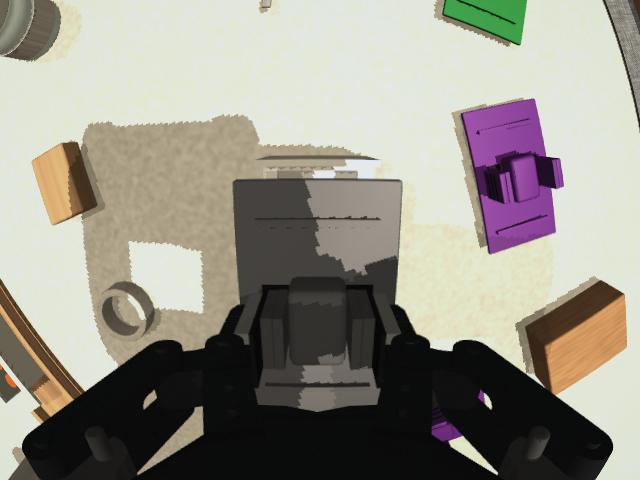

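```bash
python3 -m crank '[[-15,-40,-5,0,0,-0.07,0.42],[-32,-90,-10,0,0,-0.15,0.42],[-50,-142,-13,0,0,-0.24,0.42],[-68,-195,-13,0,0,-0.33,0.42],[-85,-245,-13,0,0,-0.41,0.42]]' 20
python3 - <<'E'
from h import *
s=arm.read_state();print(s["force"],s["finger_gap"])
print(delta([.4894,.1946,.150],11.87))
d=dict(np.load("pics/w8.npz"));W=fworld(d)
Rw=np.array([[.933,-.359,0],[-.359,-.933,0],[0,0,-1.]]);W=(W-[.48,-.1786,.1365])@Rw
for (r0,r1,c0,c1) in [(190,265,245,390),(380,400,270,370),(285,355,295,340)]:
    P=W[r0:r1,c0:c1].reshape(-1,3)*1000;print(np.percentile(P,[2,50,98],axis=0).round(1).tolist())
m=(W[...,2]<.02)&(W[...,2]>-.01);m[:170]=0;m[278:]=0
rect(W,m,(170,278,200,430),"front plate")
E
```

```text
time: 9.3
tcp_pos: [0.4878, 0.0826, 0.1466]
tool_rot: [[0.999, 0.046, 0.001], [0.046, -0.999, 0.0], [0.001, -0.0, -1.0]]
force: [0.1, -1.0, -0.9]
finger_gap: 0.041
[ 0.12697932 -1.00497533 -0.8683398 ] 0.041046228989863986
(array([   6.73001442, -111.76399689,   -3.4237235 ]), array([ 1.22483280e-05, -5.03975641e-04, -1.61455557e-01]))
[[21.5, -27.9, 0.1], [36.8, 0.4, 3.6], [51.4, 28.6, 4.9]]
[[-49.9, -21.6, -0.2], [-41.2, 1.3, 3.3], [-37.5, 24.8, 4.7]]
[[-10.7, -7.9, -15.5], [4.7, 0.4, -14.2], [16.3, 8.7, -8.1]]
front plate 16271 [35.5  0.4] [41.4 68.7] 0.08 z 0.003612008312729814
[[14.800000190734863, 34.70000076293945], [14.800000190734863, -33.900001525878906], [56.29999923706055, -33.900001525878906], [56.20000076293945, 34.79999923706055]]
```

```bash
python3 -m crank '[[3,-45,0,0,0,-0.06,0.42],[5,-85,0,0,0,-0.12,0.42],[7,-112,0,0,0,-0.161,0.42],[7,-112,0,0,0,-0.161,0.42],[7,-112,0,0,0,-0.161,0.42]]' 20
python3 - <<'E'
from h import *
d=read_camera("wrist"); np.savez("pics/w9.npz",**d); cv2.imwrite("pics/w9.png",d["img"][:,:,::-1])
s=arm.read_state();print(s["tcp_pos"],s["force"],s["torque"],s["finger_gap"])
print(delta([.4894,.1946,.100],11.87))
W=(fworld(d)-s["tcp_pos"])@np.array(s["tool_rot"])
m=(W[...,2]<.02)&(W[...,2]>-.01)
rect(W,m,(170,285,200,430),"front plate")
E
```

```text
time: 9.93
tcp_pos: [0.4902, 0.1926, 0.1462]
tool_rot: [[0.979, 0.202, -0.0], [0.202, -0.979, -0.0], [-0.0, 0.0, -1.0]]
force: [-0.5, 0.1, -1.1]
finger_gap: 0.0411
[0.49025817 0.19234291 0.14628925] [-0.7742256   0.57301448 -0.3914403 ] [ 0.01341339 -0.02658408  0.03659191] 0.04118408796218601
(array([-0.38044937, -2.39310603, 46.28881381]), array([ 0.00020292,  0.00011755, -0.00432661]))
front plate 17348 [33.8  0.5] [44.6 68.4] 0.11 z 0.002660390534732651
[[11.5, 34.599998474121094], [11.600000381469727, -33.70000076293945], [56.20000076293945, -33.70000076293945], [56.0, 34.70000076293945]]
```

View pics/w9.png

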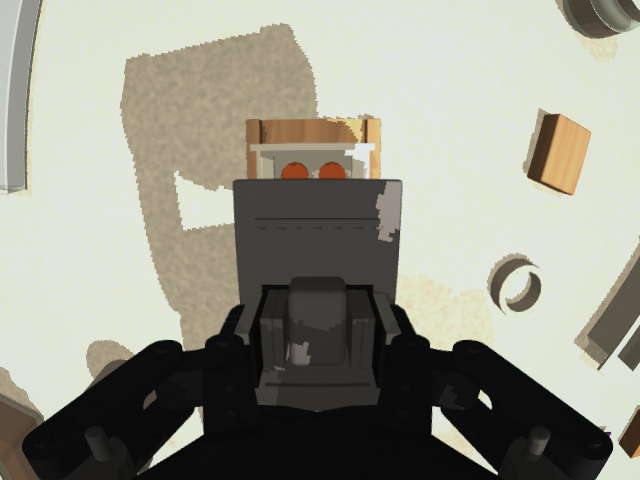

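```bash
python3 -m crank '[[0,-2.5,15,0,0,-0.004,0.42],[0,-2.5,30,0,0,-0.004,0.42],[0,-2.5,46,0,0,-0.004,0.42],[0,-2.5,46,0,0,-0.004,0.42],[0,-2.5,46,0,0,-0.004,0.42]]' 20
python3 - <<'E'
from h import *
d=read_camera("wrist"); np.savez("pics/w10.npz",**d); cv2.imwrite("pics/w10.png",d["img"][:,:,::-1])
s=arm.read_state();print(s["tcp_pos"],s["force"],s["torque"],s["finger_gap"])
print(delta([.4894,.1946,.0715],11.87))
W=(fworld(d)-s["tcp_pos"])@np.array(s["tool_rot"])
m=(W[...,2]<.012)&(W[...,2]>-.01)
rect(W,m,(170,285,200,430),"front plate")
Z=s["tcp_pos"][2]-W[...,2]
rect(W,(Z>.066)&(Z<.085)&(W[...,0]>.058),(100,180,150,480),"wall")
rect(W,(Z>.012)&(Z<.085)&(W[...,0]>.058),(70,180,150,480),"trayend")
E
```

```text
time: 10.6
tcp_pos: [0.4899, 0.1954, 0.1005]
tool_rot: [[0.979, 0.206, 0.0], [0.206, -0.979, 0.0], [0.0, -0.0, -1.0]]
force: [0.4, -0.2, -1.5]
finger_gap: 0.0413
[0.48999756 0.19549809 0.10081478] [-0.09454244 -0.15579321 -1.14332769] [-0.05200616 -0.02390066 -0.01290689] 0.04132353574377434
(array([-0.78977988,  0.75817712, 29.31417988]), array([-9.11565069e-05, -6.76054602e-04,  5.93480614e-04]))
front plate 17364 [33.7  0.8] [44.8 68.6] 0.02 z 0.002855852922632675
[[11.300000190734863, 35.0], [11.300000190734863, -33.5], [56.099998474121094, -33.5], [56.0, 35.0]]
wall 1450 [67.7  0.9] [ 4.4 72.2] 0.05 z 0.026932941928946658
[[65.4000015258789, 37.0], [65.5, -35.20000076293945], [69.9000015258789, -35.20000076293945], [69.80000305175781, 37.0]]
trayend 3940 [72.8  0.9] [97.6 29.7] 89.98 z 0.0488399836033633
[[58.0, -47.900001525878906], [87.69999694824219, -47.900001525878906], [87.69999694824219, 49.599998474121094], [58.0, 49.70000076293945]]
```

View pics/w10.png

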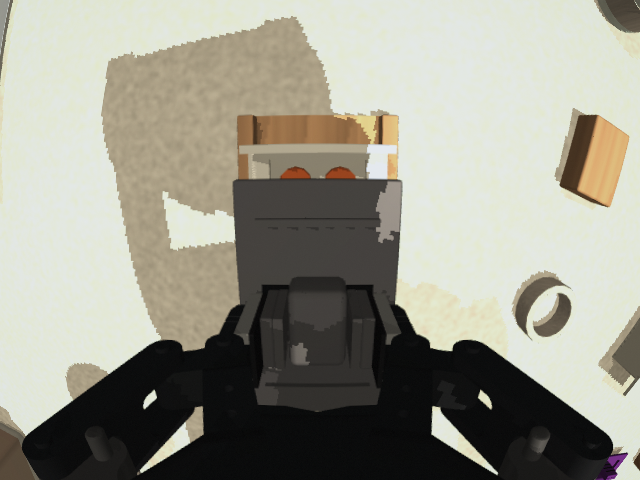

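```bash
python3 -m crank '[[0,0,10,0,0,0,0.42],[0,0,22,0,0,0,0.42],[2,0,28,0,0,0,0.42],[6,0,28,0,0,0,0.42],[6,0,28,0,0,0,0.42]]' 20
python3 - <<'E'
from h import *
d=read_camera("wrist"); np.savez("pics/w11.npz",**d); cv2.imwrite("pics/w11.png",d["img"][:,:,::-1])
s=arm.read_state();print(s["tcp_pos"],s["force"],s["torque"],s["finger_gap"])
W=(fworld(d)-s["tcp_pos"])@np.array(s["tool_rot"])
m=(W[...,2]<.010)&(W[...,2]>-.01)&(W[...,0]<.0572)
rect(W,m,(170,285,200,430),"front plate")
Z=s["tcp_pos"][2]-W[...,2]
rect(W,(Z>.070)&(Z<.085)&(W[...,0]>.0555),(100,185,150,480),"wall")
E
```

```text
time: 11.28
tcp_pos: [0.496, 0.1968, 0.0725]
tool_rot: [[0.979, 0.206, 0.0], [0.206, -0.979, 0.0], [0.0, -0.0, -1.0]]
force: [-0.1, -0.5, -2.9]
finger_gap: 0.0412
[0.49591969 0.19675793 0.07258417] [-0.60218608  0.20856033 -1.8891259 ] [ 0.05096714 -0.01090937 -0.03206919] 0.04130421310400556
front plate 17346 [33.9  0.7] [68.6 44.8] 89.94 z 0.002620943877022365
[[11.5, -33.599998474121094], [56.20000076293945, -33.599998474121094], [56.29999923706055, 34.900001525878906], [11.5, 35.0]]
wall 1982 [61.7  0.9] [72.6  4.3] 89.99 z -0.0013431827303664518
[[59.5, -35.400001525878906], [63.79999923706055, -35.400001525878906], [63.79999923706055, 37.20000076293945], [59.5, 37.20000076293945]]
```

View pics/w11.png

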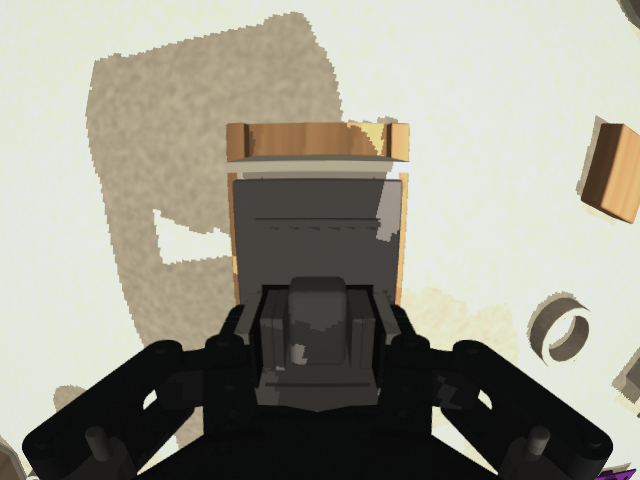

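```bash
python3 -m crank '[[1.2,0.2,0,0,0,0,0.42],[2.2,0.2,1,0,0,0,0.42],[2.2,0.2,3,0,0,0,0.42],[2.2,0.2,5,0,0,0,0.42],[2.2,0.2,5,0,0,0,0.42]]' 20
python3 -m crank '[[0,0,1,0,0,0,0.42],[0,0,2,0,0,0,0.42],[0,0,3,0,0,0,0.42],[0,0,4,0,0,0,0.42],[0,0,4,0,0,0,0.42]]' 20
```

```text
time: 11.95
tcp_pos: [0.4977, 0.1969, 0.067]
tool_rot: [[0.978, 0.206, -0.0], [0.206, -0.978, -0.0], [-0.0, 0.0, -1.0]]
force: [0.1, -0.8, -1.9]
finger_gap: 0.0413
time: 12.58
tcp_pos: [0.4977, 0.1969, 0.0632]
tool_rot: [[0.978, 0.206, -0.0], [0.206, -0.978, -0.0], [-0.0, 0.0, -1.0]]
force: [0.6, 0.1, -1.6]
finger_gap: 0.0413
```

```bash
python3 -m crank '[[0,0,0.8,0,0,0,0.42],[0,0,1.6,0,0,0,0.42],[0,0,2.4,0,0,0,0.42],[0,0,3,0,0,0,0.42],[0,0,3,0,0,0,0.42]]' 20
python3 -c "
from h import *
s=arm.read_state();print(s['tcp_pos'],s['force'],s['torque'])"
```

```text
time: 13.2
tcp_pos: [0.4978, 0.1969, 0.0603]
tool_rot: [[0.978, 0.206, -0.0], [0.206, -0.978, -0.0], [-0.0, -0.0, -1.0]]
force: [-0.2, -0.1, -1.5]
finger_gap: 0.0412
[0.49778531 0.19692348 0.06025624] [-0.18881272 -0.06004626 -1.47911721] [ 0.0024226  -0.02276373 -0.02680364]
```

```bash
python3 -m crank '[[0,0,0.3,0,0,0,0.42],[0,0,0.6,0,0,0,0.42],[0,0,0.9,0,0,0,0.42],[0,0,1.2,0,0,0,0.42],[0,0,1.2,0,0,0,0.42]]' 20
```

```text
time: 13.82
tcp_pos: [0.4978, 0.1969, 0.0591]
tool_rot: [[0.978, 0.206, -0.0], [0.206, -0.978, 0.0], [-0.0, -0.0, -1.0]]
force: [-0.1, 1.1, -2.5]
finger_gap: 0.0409
```

```bash
python3 -m crank '[[0,0,0.2,0,0,0,0.42],[0,0,0.4,0,0,0,0.42],[0,0,0.6,0,0,0,0.42],[0,0,0.6,0,0,0,0.42],[0,0,0.6,0,0,0,0.42]]' 20
```

```text
time: 14.45
tcp_pos: [0.4978, 0.1969, 0.0585]
tool_rot: [[0.978, 0.206, -0.0], [0.206, -0.978, 0.0], [0.0, -0.0, -1.0]]
force: [-0.5, -0.2, -1.8]
finger_gap: 0.0415
```

```bash
python3 -m crank '[[0,0,0.2,0,0,0,0.42],[0,0,0.4,0,0,0,0.42],[0,0,0.6,0,0,0,0.42],[0,0,0.6,0,0,0,0.42],[0,0,0.6,0,0,0,0.42]]' 20
python3 - <<'E'
from h import *
d=read_camera("wrist"); np.savez("pics/w12.npz",**d); cv2.imwrite("pics/w12.png",d["img"][:,:,::-1])
s=arm.read_state();print(s["tcp_pos"],s["force"])
W=fworld(d);print("plate top z",np.median(W[190:270,250:385,2]),"flange z",[np.median(W[a:a+6,290:345,2]) for a in (398,404)])
W=(W-s["tcp_pos"])@np.array(s["tool_rot"])
Z=s["tcp_pos"][2]-W[...,2]
rect(W,(Z>.066)&(Z<.085)&(W[...,0]>.0555),(100,200,150,480),"wall")
E
```

```text
time: 15.08
tcp_pos: [0.4979, 0.197, 0.0584]
tool_rot: [[0.978, 0.206, 0.0], [0.206, -0.978, 0.0], [0.0, -0.0, -1.0]]
force: [-4.4, -0.9, 6.0]
finger_gap: 0.0409
[0.49790129 0.19696304 0.0584035 ] [-3.17603323 -2.16397251  5.39274617]
plate top z 0.05596426130701729 flange z [np.float64(0.055826961162971686), np.float64(0.05589459469104609)]
wall 2671 [59.7  0.8] [ 4.5 72. ] 0.01 z -0.015390700041840859
[[57.400001525878906, 36.79999923706055], [57.400001525878906, -35.20000076293945], [61.900001525878906, -35.20000076293945], [61.900001525878906, 36.79999923706055]]
```

View pics/w12.png

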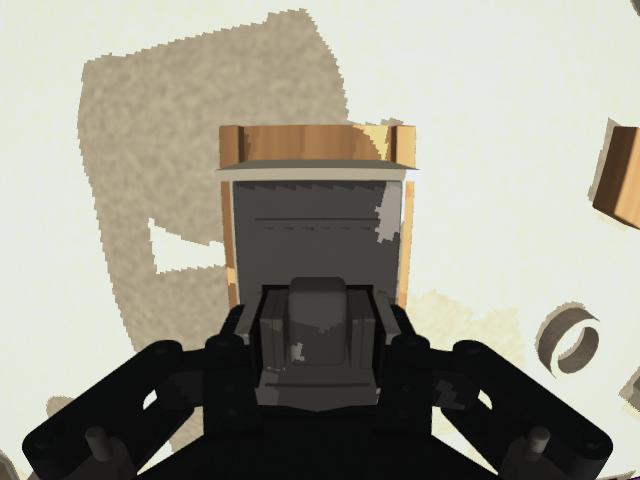

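```bash
python3 -m crank '[[0,0,0.2,0,0,0,0.52],[0,0,0.6,0,0,0,0.58],[0,0,1.0,0,0,0,0.65],[0,0,1.0,0,0,0,0.72],[0,0,1.0,0,0,0,0.8]]' 20
python3 - <<'E'
from h import *
d=read_camera("wrist"); np.savez("pics/w13.npz",**d); cv2.imwrite("pics/w13.png",d["img"][:,:,::-1])
s=arm.read_state();print(s["tcp_pos"],s["force"])
W=fworld(d);print("plate top z",np.median(W[190:270,250:385,2]))
E
```

```text
time: 15.75
tcp_pos: [0.4979, 0.1969, 0.057]
tool_rot: [[0.978, 0.206, 0.0], [0.206, -0.978, 0.0], [0.0, -0.0, -1.0]]
force: [0.3, 0.7, 0.1]
finger_gap: 0.0684
[0.49784929 0.19696515 0.05698135] [-0.32604784  0.16216851 -0.16732581]
plate top z 0.05597451841737834
```

View pics/w13.png

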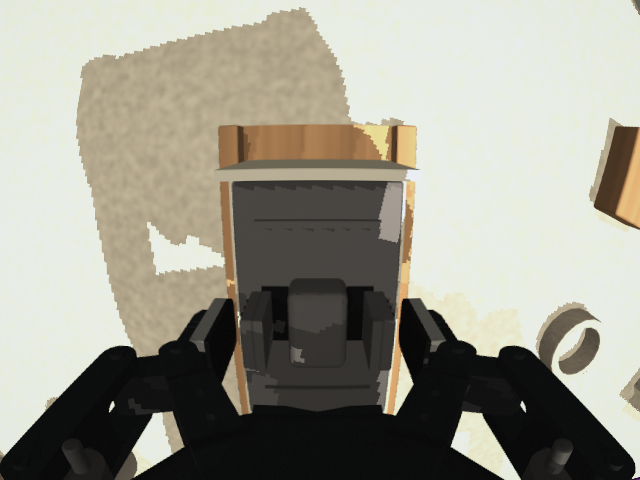

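Both tabs have sprung out, with tab edges near (256,335) and (379,335). The plate top is at z 56.0 mm, so the cover is fully down. I'll retreat straight up and verify.

```bash
python3 -m crank '[[0,0,-5,0,0,0,0.85],[0,0,-25,0,0,0,0.85],[0,0,-70,0,0,0,0.85],[0,0,-120,0,0,0,0.85],[0,0,-150,0,0,0,0.85]]' 20
python3 -m crank '[[0,0,0,0,0,0,0.85],[0,0,0,0,0,0,0.85],[0,0,0,0,0,0,0.85],[0,0,0,0,0,0,0.85],[0,0,0,0,0,0,0.85]]' 20
python3 - <<'E'
from h import *
d=read_camera("wrist"); np.savez("pics/w14.npz",**d)
cv2.imwrite("pics/w14.png",cv2.resize(d["img"][120:320,230:400,::-1],None,fx=4,fy=3,interpolation=cv2.INTER_CUBIC))
s=arm.read_state();print(s["tcp_pos"],s["force"])
W=fworld(d)
e=np.array([.9786,.2057]);n=np.array([-.2057,.9786])
T=W.copy();q=W[...,:2]-[.4783,.1918];T[...,0]=q@e;T[...,1]=q@n
Z=W[...,2]
rect(T,(Z>.071)&(Z<.079),(150,300,290,345),"block")
rect(T,(Z>.079)&(Z<.095),(150,300,250,298),"tabL")
rect(T,(Z>.079)&(Z<.095),(150,300,335,390),"tabR")
m=(abs(Z-.055)<.007)&(abs(T[...,0]-.0195)<.05)&(abs(T[...,1])<.03)&(abs(T[...,0]-.0195)>.025)
A=np.c_[T[m][:,:2],np.ones(m.sum())];print("plate plane",np.linalg.lstsq(A,T[m][:,2],rcond=None)[0])
E
```

```text
time: 16.42
tcp_pos: [0.4982, 0.1971, 0.2114]
tool_rot: [[0.978, 0.206, 0.004], [0.206, -0.978, 0.001], [0.004, -0.0, -1.0]]
force: [-0.5, -0.2, -0.2]
finger_gap: 0.0727
time: 17.05
tcp_pos: [0.4977, 0.1969, 0.2065]
tool_rot: [[0.978, 0.206, -0.001], [0.206, -0.978, -0.0], [-0.001, 0.0, -1.0]]
force: [-0.2, 0.0, 0.5]
finger_gap: 0.0729
[0.49774041 0.19691309 0.20664477] [-0.14315275  0.39172784  0.19189054]
block 1203 [19.3  0.3] [21.9 33.5] 89.74 z 0.07363244886187421
[[2.5, -10.600000381469727], [36.0, -10.699999809265137], [36.099998474121094, 11.100000381469727], [2.5999999046325684, 11.300000190734863]]
tabL 336 [19.5 24.1] [ 9.2 21.8] 88.94 z 0.083821505353559
[[8.5, 19.700000762939453], [30.299999237060547, 19.299999237060547], [30.5, 28.5], [8.600000381469727, 28.899999618530273]]
tabR 327 [ 19.4 -23.7] [21.9  8.4] 0.96 z 0.08378756846379894
[[8.399999618530273, -19.700000762939453], [8.5, -28.100000381469727], [30.399999618530273, -27.799999237060547], [30.299999237060547, -19.399999618530273]]
plate plane [0.00198303 0.00150968 0.05616668]
```

View pics/w14.png

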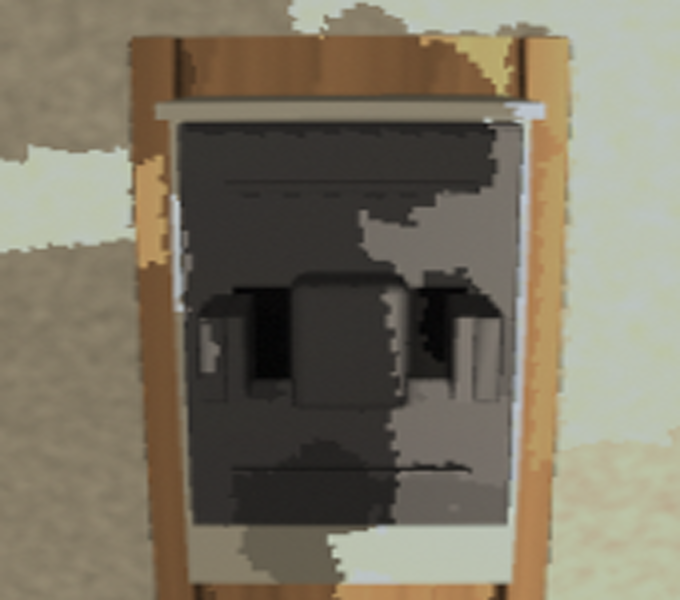

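```bash
python3 -c "
from h import *
print(workorder.close_job())"
```

```text
the job is handed in; nothing more can be done
None
```

The cover is now clipped on the full case in the tray, and I handed the job in at about 17 s of the 48 s allowed. No verdict was reported.

**What I did:** I pinched the grey cover's tabs at 20 N to their stop (finger gap 41 mm) and lifted it off the empty case. I lined it up over the full case with the wrist camera and lowered it until about 6 N of contact. I then opened the fingers and backed straight up.

**Last checks (wrist camera):**

| Check | Reading | Target |
|---|---|---|
| Cover height | plate top about 56 mm above the table, so underside about 52 mm | 50 to 53.5 mm |
| Position along the tray | 19.3 mm | within 24 mm |
| Position across the tray | about 0.3 mm | within 4 mm |
| Tilt | about 0.0025 rad | below 0.03 rad |
| Outer faces of the tabs, from the tray's centre line | +28.6 and -28.0 mm, so sprung out | 28 mm at rest |

- **Forces:** the largest I read was about 11 N at the wrist, during the pinch. I read forces only at the end of each call, so a brief peak in between would not show.
- **End wall:** I did not touch it. The case's position along the tray was found by eye, about 19.7 mm towards +x. In the picture taken as the cover came to rest, its edge was about 1 mm short of the wall.
- **Disagreements:** none beyond a camera offset of about 0.5 mm sideways, which I allowed for.

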